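Tuck the job-card cover under its lip

TASK

Cover the job cards before spraying: with the fingertips on its outside, fold the sprung metal cover of the card holder over onto the cards, hold it flat, and push it by its thumb ridge until its edge is fully home under the retaining lip, so that it stays shut by itself when you let go. Work gently; do not pinch the cover or touch its rubber-lined inside, and leave the tools, bolts, cup, tape and cans where they are.

Things in the scene. Friction and masses are not known exactly. Their poses are not given: they have to be found in the camera images.
- card_holder: grey steel job-card holder, 190x140 mm tray with a pad of cards, screwed to the table. Origin under its centre on the table top; +x points from the hinge side to the lip side, +y along the hinge line, z up. Side rims reach z = 15 mm; two hinge ears (x = -84 to -48 mm, y = +-67 mm) z = 28 mm; end wall's inner face at x = 71 mm.
- cover_fold (a joint): fold angle of the aluminium cover about its hinge, rad: 0 flat over the cards, 1.57 upright. Sheet 2.5 mm thick, 106 mm wide (y), 120 mm from hinge axis to free edge. A light spring (0.14 N m/rad) swings it back up to about 1.4 when let go untucked; holding it flat takes about 2 N near the ridge. Flat, its outer face is 22.5 mm above the table.
- cover_slide (a joint): how far the cover and hinge pin have slid in the slotted ears toward the lip, m: 0 = away (the flat cover's edge 4 to 5 mm short of the lip), 0.022 = home at the stop, its edge about 17 mm past the lip's front edge. Sliding takes 3 N; it stays where left. Slid forward before it lies flat, the cover lands on the lip and must be slid back.
- hinge_mid (a point): middle of the cover's hinge axis, 20 mm above the table; moves with cover_slide (at slide 0 it lies at x = -75 mm in the holder's frame)
- ridge_foot (a point): on the cover's outer face, middle of the foot of the thumb ridge on its hinge side, 88 mm from the hinge axis. The ridge is an upstand 10 mm high, 3 mm thick, 70 mm long, parallel to the hinge; the face between hinge and ridge is bare. Turns with the cover: local x points to the free edge, z out of the outer face.
- edge_mid (a point): middle of the cover's free edge on its outer face, 120 mm from the hinge axis; stands about 140 mm above the table while the cover is open
- lip_front (a point): middle of the front edge of the retaining lip, which overhangs from the end wall toward the hinge; in the holder's frame x = 49.5 mm, z = 31.5 mm. The lip is 120 mm long (y), 3 mm thick, underside z = 25.5 mm, its front 6 mm turned up as a lead-in.
- cover_lining: thin black rubber sheet, 104x100x2 mm, stuck on the inner face of the cover (the face that comes to lie on the cards); origin on the hinge axis
- parts_cup: bystander: round tin cup for small parts, 76 dia x 61 high mm; origin at the centre of its underside as it stands or lies
- bolt_c: bystander: hex bolt standing on its head, 24x24x27 mm; origin at the centre of its underside as it stands or lies
- bolt_a: bystander: hex bolt lying, 20x45x20 mm; origin at the centre of its underside as it stands or lies
- screwdriver: bystander: flat screwdriver with orange handle, lying, 207x119x27 mm; origin at the centre of its underside as it stands or lies
- masking_tape: bystander: roll of masking tape lying flat, 113 dia x 24 mm; origin at the centre of its underside as it stands or lies
- spray_primer: bystander: red aerosol can, 67 dia x 189 high mm; origin at the centre of its underside as it stands or lies
- paint_brush: bystander: flat brush with wooden handle, lying, 196x61x14 mm; origin at the centre of its underside as it stands or lies

How it is judged (in metres and radians):
On the way, in this order (a step that is already met when the one before it is completed fails the run):
1. the cover is folded flat over the cards, its edge still short of the lip (value of joint cover_fold below 0.2 rad and value of joint cover_slide below 0.01 m), for 0.05 s.
2. the cover's edge is pushed home under the lip (value of joint cover_fold below 0.07 rad and value of joint cover_slide above 0.016 m), for 0.2 s.
At the end, for the whole second after the job is handed in: cover folded flat (within 0.07 rad) and slid at least 16 of its 22 mm toward the lip, so that the lip holds it down, at rest (all of step 2 and velocity of joint cover_fold between -0.1 and 0.1 rad/s); the robot touches nothing.
It fails at once if the cover is pinched, gripped or handled on its lined inside (over 4 N on the lining) (contact force between the fingers and cover_lining above 4 N).
It fails at once if the holder or its cover is pressed or struck with more than 40 N (contact force between any of the fingers, the arm and card_holder above 40 N).
It fails at once if a bystander is shifted more than 25 mm or lifted (distance of any of parts_cup, bolt_c, bolt_a, screwdriver, masking_tape, spray_primer, paint_brush from where it was at the start of the episode above 0.025 m).
It also fails if it takes over 40 s, if anything falls off the work surface, if the arm or the gripper's body presses on something with over 40 N, if the wrist force passes 120 N, or if a joint passes its speed limit or range.

ROBOT

A 6-joint arm with a two-finger parallel gripper is mounted at the origin on a cart in front of the work surface, level with it; the furniture and walls round the work are solid. World frame = base frame: x ahead of the robot, y to its left, z up, the work surface at z = 0. Lengths are in mm, angles in rad, forces in N, time in s.
With the tool pointing down it reaches from about 300 to 875 mm from the base axis. Payload 4.2 kg.
Tool frame: the origin (TCP) lies midway between the tips of the shut fingers; the grasp point (between the pads) lies 19 mm behind it; z points along the fingers, y is the line along which they close (so a half turn about z gives the same grasp; the last joint's range is limited). The gripper opens to 85 mm and grips with 20 to 120 N. Pads are 22 mm wide; open, the fingers measure 114 mm over their backs; the gripper's body (76 mm by 85 mm) begins 54 mm behind the grasp point. The pads swing forward as they close: fully open they stand 13 mm farther back than shut.
Start: joints at [-1.126, 0.32, 1.565, -0, 1.257, -0.02], TCP at [257.745, -514.012, 231.338] pointing down, gripper open.
Joint ranges: [-3.11, 3.11], [-0.84, 2.01], [0.21, 2.61], [-1.34, 4.49], [0.05, 2.63], [-2.56, 2.56]. Speed limits (rad/s): [2.57, 2.57, 3.14, 3.14, 3.14, 3.14].

INTERFACE

Orientations are given as a rotation vector (axis times angle).
In Python, from workcell import ctrl gives the robot as it stands. The module is installed in compiled form; this text tells all that it offers.
- The arm moves only by the tool jog_arm, never from a script. Its argument "commands" is a list of rows, each an object with "offset": the shift along the world's x, y, z in m, a list of three; "rotation": the turn, a rotation vector about the world's x, y, z in degrees, a list of three. A call has 1 to 8 rows; each row shifts and turns the commanded pose from where the row before left it; what a row does not reach is not made up. A row lasts 1/12 s, in which the tool goes at most 41.7 mm and 7.16 degrees, less where a joint would pass 70% of its speed; a pose out of reach is approached as far as the arm can. A call is refused whole if a number of a shift passes 0.0417 or a number of a turn 7.16, either way. A call with a gripper value outside its range is refused whole. "claw" is the opening, from 0 (shut) to 1 (fully open), set as the call begins (left out, the last holds). The fingers move at their own pace and stop on an object; "force" is the grip in N (left out, the last holds). Time passes only in rows, so rows that do not move let the fingers close. It gives the time, the measured TCP pose, the force, the opening and the grip force at its end, in the units of the state.
- ctrl.observe(): the state, without advancing time (a new reading comes with each control period).
- ctrl.grab_frame(name): name is "scene" or "top" or "wrist"; returns a dict with "pixels" (400x640x3 uint8, blue, green, red), "fx", "fy", "cx", "cy" (pixels), "rvec" (rotation vector, rad) and "tvec" (3), from world to camera coordinates, as OpenCV has them. Camera axes: x right, y down, z forward; pixel columns grow to the right and rows downward; lengths in mm; the calibration is good to about 2 mm. A picture is of the moment at which its call begins. There is no depth.
- ctrl.finish_job(): hands the job in; it is judged then, once.
The state is a dict: "time_s": time; "qpos": joint angles; "dq": joint speeds; "tau": joint torques, N m; "tcp_pos": TCP position; "orientation": TCP orientation; "force": force on the tool from outside, world axes, zero at the start; "ft_torque": the same for the moment, N m; "grip_width": finger opening in mm; "grasp_force": force on a finger pad.
Only numpy, scipy, OpenCV 4.12 (cv2) and the standard library are available. Lean on these libraries where they do the work, as an engineer would, in place of code of your own. Each camera call takes 0.05 s, during which the arm holds its last target. There are 200 camera calls.

## Working session

There is one attempt and no reset: what is moved stays moved. The work goes in short steps, Python scripts to look and compute and a tool call to move; the robot and the scene stay as the last step left them, time stands still between calls to the robot, and variables do not carry over. Pictures are saved under pics/ and viewed, at most 10 in all, crops included, and the job is handed in when it is done.

Besides the shell and the picture viewer there is one more tool, called as name(argument=value, ...), one argument or row to a line, values as JSON. jog_arm: Moves the arm, as the interface text tells. Its arguments: {"type":"object","properties":{"commands":{"type":"array","items":{"type":"object","properties":{"offset":{"type":"array","items":{"type":"number"}},"rotation":{"type":"array","items":{"type":"number"}}}}},"claw":{"type":"number"},"force":{"type":"number"}},"required":["commands"]}

```bash
mkdir -p pics
cat > h.py <<'E'
import numpy as np, cv2, json, pickle
from workcell import ctrl
def grab(n,tag):
    f=ctrl.grab_frame(n); cv2.imwrite(f'pics/{tag}.png',f['pixels']); pickle.dump(f,open(f'pics/{tag}.pkl','wb')); return f
def load(tag): return pickle.load(open(f'pics/{tag}.pkl','rb'))
def K(f): return np.array([[f['fx'],0,f['cx']],[0,f['fy'],f['cy']],[0,0,1.]])
def onz(f,u,v,z):
    R=cv2.Rodrigues(np.float64(f['rvec']))[0];t=np.float64(f['tvec']).ravel()
    c=-R.T@t; d=R.T@np.linalg.inv(K(f))@np.array([u,v,1.]); return c+d*(z-c[2])/d[2]
def proj(f,P): return cv2.projectPoints(np.float64(P).reshape(-1,3),np.float64(f['rvec']),np.float64(f['tvec']),K(f),None)[0][:,0]
E
python3 - <<'E'
from h import *
grab('top','top0');grab('scene','scene0')
print(ctrl.observe())
E
```

```text
{'time_s': 0.1, 'qpos': array([-1.12602291e+00,  3.20199957e-01,  1.56551505e+00, -4.29864945e-05,
        1.25740130e+00, -1.99969358e-02]), 'dq': array([-0.00091221, -0.00134815, -0.00224163,  0.00077314,  0.00024012,
       -0.0002845 ]), 'tau': array([-1.65536203e-04, -4.16410911e+01, -2.34704787e+01, -1.28841803e-04,
        4.84838223e-03,  9.75360251e-06]), 'tcp_pos': array([ 257.53918917, -513.64097036,  230.59872632]), 'orientation': array([-3.05570035e+00, -7.23185649e-01,  5.67014700e-04]), 'force': array([-0.0033893 ,  0.43470721, -1.05914076]), 'ft_torque': array([-0.03596451,  0.06301244, -0.05077121]), 'grasp_force': 0.0, 'grip_width': 85.44022785756741}
```

View pics/top0.png

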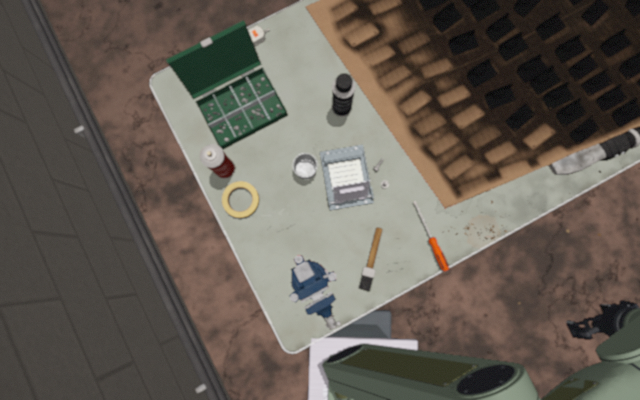

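View pics/scene0.png

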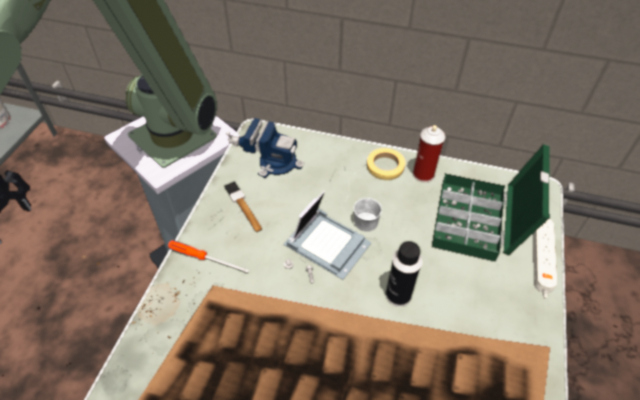

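The top view shows the holder at about (348,178), with the hinge and upright cover toward the robot near (350,192) and the lip end near (345,152). The cup is at (305,167) and the bolts are at (378,165) and (385,184). I'll zoom in next.

Run:
```python
from h import *
a=cv2.imread('pics/top0.png')[135:220,280:400]; b=cv2.imread('pics/scene0.png')[185:285,270:390]
a=cv2.resize(a,None,fx=6,fy=6,interpolation=2)[:300*2]; b=cv2.resize(b,None,fx=5,fy=5,interpolation=2)
cv2.imwrite('pics/a.png',a);cv2.imwrite('pics/b.png',b)
f=load('top0')
for n,u,v,z in [('holder',348,178,10),('hingeL',330,208,10),('hingeR',374,204,10),('lipL',323,150,20),('lipR',363,148,20),('cup',305,167,30),('bolt',378,165,10),('bolt2',385,184,10),('brush',378,232,5),('driver',418,205,5)]: print(n,onz(f,u,v,z).round())
```

```text
holder [631.  57.  10.]
hingeL [535. 111.  10.]
hingeR [551. -25.  10.]
lipL [717. 137.  20.]
lipR [726.  12.  20.]
cup [659. 191.  30.]
bolt [675. -36.  10.]
bolt2 [615. -59.  10.]
brush [465. -39.   5.]
driver [ 552. -161.    5.]
```

View pics/a.png

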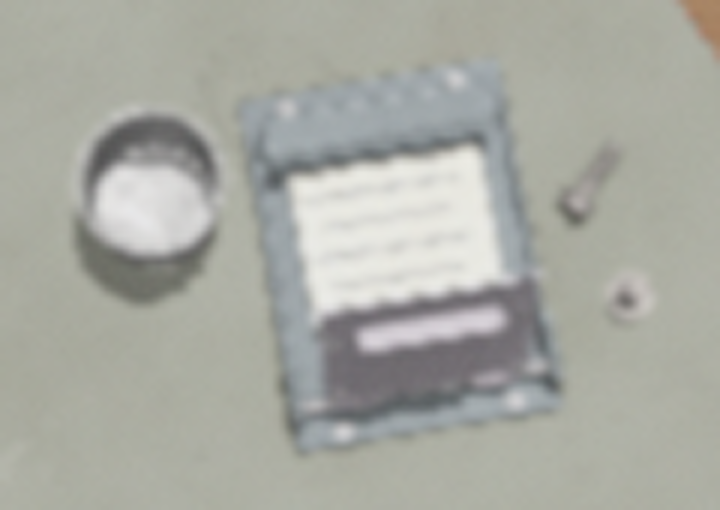

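View pics/b.png

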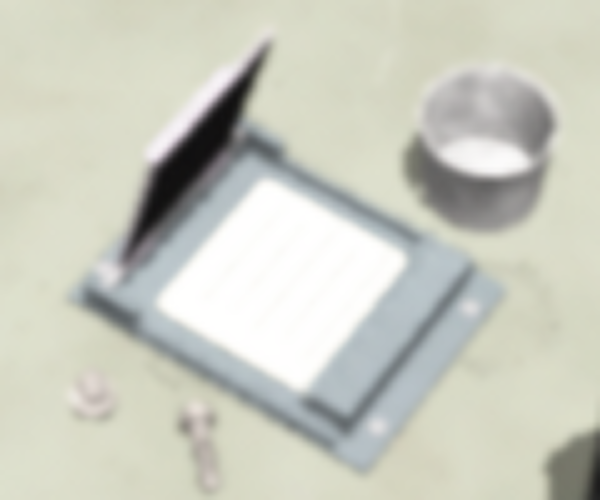

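The crop shows the outside of the cover facing the robot, with the ridge as a light band at (430,328). The holder's corners are at (242,98), (500,62), (560,405) and (298,450).

Run:
```python
from h import *
from scipy.optimize import least_squares
T=load('top0');S=load('scene0')
# holder-frame corners, y+ = left when +x ahead
c=np.array([[95,70],[95,-70],[-95,-70],[-95,70]],float)
tp=np.array([[242,98],[500,62],[560,405],[298,450]])/6+[280,135]
sp=np.array([[505,288],[362,470],[70,298]])/5+[270,185]
def W(p,P):
    x,y,a=p;P=np.atleast_2d(P);R=np.array([[np.cos(a),-np.sin(a)],[np.sin(a),np.cos(a)]])
    return np.c_[P[:,:2]@R.T+[x,y],P[:,2]]
P=np.c_[c,np.full(4,2.)]
def r(p): return np.r_[(proj(T,W(p,P))-tp).ravel(),(proj(S,W(p,P[:3]))-sp).ravel()]
s=least_squares(r,[631,57,0.1],loss='soft_l1');p=s.x
print(p,np.degrees(p[2]),r(p).round(1)); np.save('p.npy',p)
for th in (1.3,1.4,1.5):
    e=[[-75+120*np.cos(th)-2.5*np.sin(th),y,20+120*np.sin(th)+2.5*np.cos(th)] for y in(53,-53)]
    print(th,((proj(T,W(p,e))-[280,135])*6).round(),((proj(S,W(p,e))-[270,185])*5).round())
    print(W(p,[[-75+88*np.cos(th),0,20+88*np.sin(th)],[-75+120*np.cos(th),0,20+120*np.sin(th)]]).round())
print(W(p,[[-75,0,20],[13,0,22.5],[49.5,0,31.5]]).round(1))
```

```text
[6.37842162e+02 6.12441911e+01 1.88728238e-01] 10.813331519445917 [-0.7 -0.3 -0.2 -1.4  0.5 -0.2 -0.2 -0.4 -0.1 -0.4 -0.4  0.3 -1.6 -1. ]
1.3 [[317. 301.]
 [539. 264.]] [[274.  26.]
 [150. 159.]]
[[587.  52. 105.]
 [596.  53. 136.]]
1.4 [[321. 324.]
 [544. 287.]] [[255.  13.]
 [131. 145.]]
[[579.  50. 107.]
 [584.  51. 138.]]
1.5 [[325. 348.]
 [549. 312.]] [[236.   1.]
 [111. 133.]]
[[570.  48. 108.]
 [573.  49. 140.]]
[[564.2  47.2  20. ]
 [650.6  63.7  22.5]
 [686.5  70.5  31.5]]
```

jog_arm(
  commands=[
    {"offset":[0.0135,0.0277,0],"rotation":[0,0,-1.98]},
    {"offset":[0.0135,0.0277,0],"rotation":[0,0,-1.98]},
    {"offset":[0.0135,0.0277,0],"rotation":[0,0,-1.98]},
    {"offset":[0.0135,0.0277,0],"rotation":[0,0,-1.98]},
    {"offset":[0.0135,0.0277,0],"rotation":[0,0,-1.98]},
    {"offset":[0.0135,0.0277,0],"rotation":[0,0,-1.98]},
    {"offset":[0.0135,0.0277,0],"rotation":[0,0,-1.98]},
    {"offset":[0.0135,0.0277,0],"rotation":[0,0,-1.98]},
  ],
  claw=0,
  force=20,
)

```text
time_s: 0.77
tcp_pos: [365.9, -290.9, 231.1]
orientation: [-3.128, -0.292, 0.001]
force: [-0.1, -0.1, 0.2]
grip_width: 0.1
grasp_force: 0.0
```

jog_arm(
  commands=[
    {"offset":[0.0135,0.0277,0],"rotation":[0.47,-2.45,0]},
    {"offset":[0.0135,0.0277,0],"rotation":[0.47,-2.45,0]},
    {"offset":[0.0135,0.0277,0],"rotation":[0.47,-2.45,0]},
    {"offset":[0.0135,0.0277,0],"rotation":[0.47,-2.45,0]},
    {"offset":[0.0135,0.0277,0],"rotation":[0.47,-2.45,0]},
    {"offset":[0.0135,0.0277,0],"rotation":[0.47,-2.45,0]},
    {"offset":[0.0135,0.0277,0],"rotation":[0.47,-2.45,0]},
    {"offset":[0.0135,0.0277,0],"rotation":[0.47,-2.45,0]},
  ],
)

```text
time_s: 1.43
tcp_pos: [473.9, -69.4, 231.2]
orientation: [-3.048, -0.287, -0.539]
force: [1.5, -0.8, -0.3]
grip_width: -0.1
grasp_force: 0.0
```

```bash
cat > way.py <<'E'
from h import *
p=np.load('p.npy');a=p[2]
def tcp(th,tau,r,back=0):
    cx=-75+r*np.cos(th)-2.5*np.sin(th)-back; cz=20+r*np.sin(th)+2.5*np.cos(th)
    x=cx-11*np.cos(tau); z=cz-11*np.sin(tau)
    return np.array([p[0]+x*np.cos(a),p[1]+x*np.sin(a),z])
E
python3 - <<'E'
from way import *
print(cv2.Rodrigues(ctrl.observe()['orientation'])[0].round(3), ctrl.observe()['qpos'])
print('pre',tcp(1.33,.35,68,40).round(1))
l=None
for th in [1.33,1.2,1.05,.9,.75,.6,.5,.4,.3,.2,.1,.05,0]:
    q=tcp(th,min(.35,th*.5),68); print(th,round(np.degrees(min(.35,th*.5)),1),q.round(1), None if l is None else (q-l).round(1)); l=q
E
```

```text
[[ 0.923  0.187  0.337]
 [ 0.175 -0.982  0.065]
 [ 0.343 -0.001 -0.939]] [-0.2713387   0.01956709  1.99488639  0.20999254  0.82219623  0.99186685]
pre [528.3  40.3  82.9]
1.33 20.1 [567.6  47.8  82.9] None
1.2 20.1 [575.9  49.4  80.5] [ 8.4  1.6 -2.3]
1.05 20.1 [585.1  51.2  76.5] [ 9.2  1.8 -4.1]
0.9 20.1 [593.6  52.8  71. ] [ 8.5  1.6 -5.4]
0.75 20.1 [601.2  54.2  64.4] [ 7.6  1.5 -6.6]
0.6 17.2 [607.6  55.5  57.2] [ 6.4  1.2 -7.2]
0.5 14.3 [611.1  56.1  52.1] [ 3.6  0.7 -5.1]
0.4 11.5 [614.1  56.7  46.6] [ 3.   0.6 -5.5]
0.3 8.6 [616.6  57.2  40.8] [ 2.4  0.5 -5.8]
0.2 5.7 [618.4  57.5  34.9] [ 1.8  0.3 -6. ]
0.1 2.9 [619.6  57.8  28.7] [ 1.2  0.2 -6.1]
0.05 1.4 [620.   57.8  25.6] [ 0.4  0.1 -3.1]
0 0.0 [620.2  57.9  22.5] [ 0.2  0.  -3.1]
```

jog_arm(
  commands=[
    {"offset":[0.0137,0.0275,0]},
    {"offset":[0.0137,0.0275,0]},
    {"offset":[0.0137,0.0275,0]},
    {"offset":[0.0137,0.0275,0]},
  ],
)

```text
schema error: expected keys offset, rotation
```

jog_arm(
  commands=[
    {"offset":[0.0135,0.0274,0],"rotation":[0,0,0]},
    {"offset":[0.0135,0.0274,0],"rotation":[0,0,0]},
    {"offset":[0.0135,0.0274,0],"rotation":[0,0,0]},
    {"offset":[0.0135,0.0274,0],"rotation":[0,0,0]},
    {"offset":[0,0,-0.035],"rotation":[0,0,0]},
    {"offset":[0,0,-0.035],"rotation":[0,0,0]},
    {"offset":[0,0,-0.035],"rotation":[0,0,0]},
    {"offset":[0,0,0],"rotation":[0,0,0]},
  ],
)

```text
time_s: 2.1
tcp_pos: [522.1, 39.1, 119.2]
orientation: [-3.051, -0.289, -0.512]
force: [-1.4, 0.1, -0.4]
grip_width: 0.0
grasp_force: 0.0
```

Run:
```python
from h import *
f=grab('wrist','w0');g=grab('scene','s1')
b=cv2.resize(g['pixels'][135:285,250:450],None,fx=2.4,fy=2.4,interpolation=2)
cv2.imwrite('pics/c.png',np.hstack([cv2.resize(f['pixels'],(320,200)),np.pad(b,((0,0),(0,0),(0,0)))[:200*2:1][:360][:, :480][:200]]) if 0 else b)
```

```text
(no output)
```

View pics/c.png

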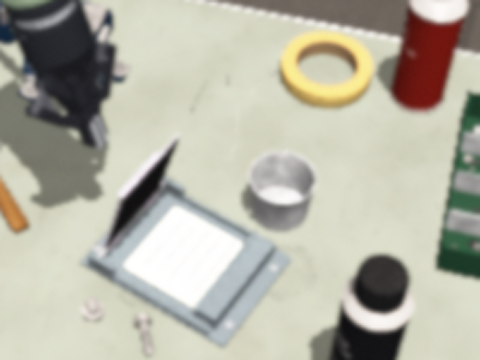

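The scene shows the closed fingers at (95,145), behind the outer face of the upright cover at (145,190) and clear of it.

jog_arm(
  commands=[
    {"offset":[0.006,0.001,-0.018],"rotation":[0,0,0]},
    {"offset":[0.006,0.001,-0.018],"rotation":[0,0,0]},
    {"offset":[0.01,0.002,0],"rotation":[0,0,0]},
    {"offset":[0.008,0.0015,0],"rotation":[0,0,0]},
    {"offset":[0.008,0.0015,0],"rotation":[0,0,0]},
    {"offset":[0.008,0.0015,0],"rotation":[0,0,0]},
    {"offset":[0,0,0],"rotation":[0,0,0]},
  ],
)

```text
time_s: 2.78
tcp_pos: [576.7, 47.5, 92.3]
orientation: [-3.047, -0.288, -0.544]
force: [0.5, -0.2, -0.3]
grip_width: -0.1
grasp_force: 0.0
```

jog_arm(
  commands=[
    {"offset":[-0.005,0.0005,-0.006],"rotation":[0,0,0]},
    {"offset":[0.0,0.0005,-0.006],"rotation":[0,0,0]},
    {"offset":[0.0042,0.001,0],"rotation":[0,0,0]},
    {"offset":[0.0046,0.0009,-0.002],"rotation":[0,0,0]},
    {"offset":[0.0046,0.0009,-0.002],"rotation":[0,0,0]},
    {"offset":[0.0043,0.0008,-0.0027],"rotation":[0,0,0]},
    {"offset":[0.0042,0.0008,-0.0027],"rotation":[0,0,0]},
    {"offset":[0,0,0],"rotation":[0,0,0]},
  ],
)

```text
time_s: 3.45
tcp_pos: [591.7, 52.8, 68.5]
orientation: [-3.048, -0.288, -0.537]
force: [0.4, 0.1, -0.1]
grip_width: -0.2
grasp_force: 0.0
```

jog_arm(
  commands=[
    {"offset":[0.005,0.0007,-0.002],"rotation":[0,0,0]},
    {"offset":[0.0045,0.0007,-0.002],"rotation":[0,0,0]},
    {"offset":[0.0032,0.0006,-0.0036],"rotation":[-0.28,1.47,0]},
    {"offset":[0.0032,0.0006,-0.0036],"rotation":[-0.28,1.47,0]},
    {"offset":[0.0036,0.0007,-0.0051],"rotation":[-0.55,2.9,0]},
    {"offset":[0.003,0.0006,-0.0055],"rotation":[-0.55,2.9,0]},
    {"offset":[0,0,0],"rotation":[0,0,0]},
  ],
)

```text
time_s: 4.03
tcp_pos: [615.7, 56.9, 46.9]
orientation: [-3.095, -0.293, -0.302]
force: [0.8, -0.2, 0.2]
grip_width: -0.1
grasp_force: 0.4
```

Run:
```python
from h import *
g=grab('scene','s2');t=grab('top','t2')
b=cv2.resize(g['pixels'][165:285,260:390],(520,480),interpolation=2)
cv2.imwrite('pics/d.png',b)
```

```text
(no output)
```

View pics/d.png

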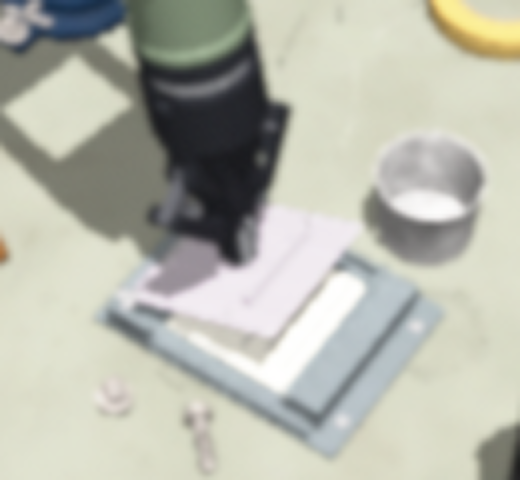

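The cover is folded to about 0.4 rad with the fingertips on its outside at (235,255), short of the ridge at (275,265).

jog_arm(
  commands=[
    {"offset":[0.001,0.0002,-0.0058],"rotation":[-0.55,2.9,0]},
    {"offset":[0.001,0.0002,-0.006],"rotation":[-0.55,2.9,0]},
    {"offset":[0.001,0.0002,-0.006],"rotation":[-0.55,2.9,0]},
    {"offset":[0,0,-0.004],"rotation":[-0.5,2.5,0]},
    {"offset":[0,0,-0.001],"rotation":[0,0,0]},
    {"offset":[0,0,0],"rotation":[0,0,0]},
    {"offset":[0,0,0],"rotation":[0,0,0]},
  ],
)

```text
time_s: 4.72
tcp_pos: [615.9, 57.1, 24.7]
orientation: [3.127, 0.295, -0.007]
force: [1.7, 0.2, 2.7]
grip_width: 0.1
grasp_force: 0.9
```

jog_arm(
  commands=[
    {"offset":[0,0,-0.001],"rotation":[0,0,0]},
    {"offset":[0,0,-0.001],"rotation":[0,0,0]},
    {"offset":[0,0,0],"rotation":[0,0,0]},
    {"offset":[0,0,0],"rotation":[0,0,0]},
  ],
)

```text
time_s: 5.05
tcp_pos: [616.1, 57.2, 22.7]
orientation: [3.127, 0.295, -0.008]
force: [1.9, 0.4, 3.1]
grip_width: 0.0
grasp_force: 1.5
```

jog_arm(
  commands=[
    {"offset":[0.004,0.0008,-0.0005],"rotation":[0,0,0]},
    {"offset":[0.004,0.0008,0],"rotation":[0,0,0]},
    {"offset":[0.004,0.0008,0],"rotation":[0,0,0]},
    {"offset":[0.004,0.0008,0],"rotation":[0,0,0]},
    {"offset":[0,0,0],"rotation":[0,0,0]},
    {"offset":[0,0,0],"rotation":[0,0,0]},
  ],
)

```text
time_s: 5.55
tcp_pos: [631.9, 60.3, 22.3]
orientation: [3.127, 0.295, -0.011]
force: [-1.5, -0.5, 6.7]
grip_width: 0.1
grasp_force: 3.2
```

jog_arm(
  commands=[
    {"offset":[0.003,0.0006,0.0002],"rotation":[0,0,0]},
    {"offset":[0.003,0.0006,0],"rotation":[0,0,0]},
    {"offset":[0.003,0.0006,0],"rotation":[0,0,0]},
    {"offset":[0.003,0.0006,0],"rotation":[0,0,0]},
    {"offset":[0,0,0],"rotation":[0,0,0]},
  ],
)

```text
time_s: 5.97
tcp_pos: [642.3, 62.5, 22.1]
orientation: [3.127, 0.295, -0.017]
force: [-3.7, -1.1, 8.0]
grip_width: -0.2
grasp_force: 3.9
```

Run:
```python
from h import *
g=grab('scene','s3')
b=cv2.resize(g['pixels'][185:285,265:385],(720,600),interpolation=2)
cv2.imwrite('pics/e.png',b)
```

```text
(no output)
```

View pics/e.png

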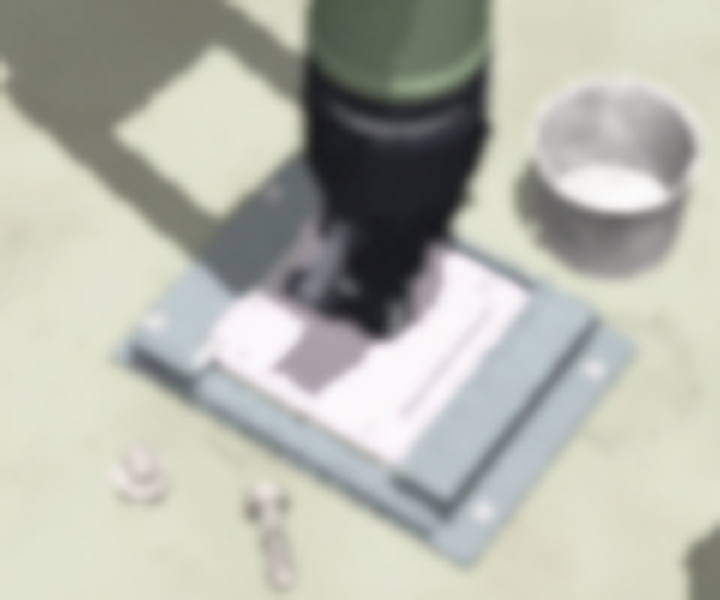

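The cover lies flat with its edge right at the lip. The ridge line runs from (400,418) to (490,312), and the fingertip is at (385,330).

Run:
```python
from way import *
f=load('s3')
R=np.array([[np.cos(a),-np.sin(a)],[np.sin(a),np.cos(a)]])
def W(P): P=np.array(P,float);return np.c_[P[:,:2]@R.T+p[:2],P[:,2]]
for s in (0,10,20):
    print(s,((proj(f,W([[13+s,-35,22.5],[13+s,35,22.5],[16+s,-35,32.5],[16+s,35,32.5],[45+s,-53,22.5]]))-[265,185])*6).round().tolist())
print('lip',((proj(f,W([[49.5,-60,31.5],[49.5,60,31.5]]))-[265,185])*6).round().tolist())
q=ctrl.observe()['tcp_pos'];print((q[:2]-p[:2])@R)
```

```text
0 [[350.0, 389.0], [440.0, 282.0], [356.0, 379.0], [447.0, 272.0], [388.0, 453.0]]
10 [[369.0, 400.0], [459.0, 292.0], [375.0, 390.0], [466.0, 282.0], [407.0, 465.0]]
20 [[388.0, 411.0], [478.0, 303.0], [395.0, 401.0], [485.0, 293.0], [427.0, 476.0]]
lip [[388.0, 458.0], [541.0, 271.0]]
[4.62867037 0.34392261]
```

Run:
```python
from way import *
f=load('s2')
R=np.array([[np.cos(a),-np.sin(a)],[np.sin(a),np.cos(a)]])
def W(P): P=np.array(P,float);return np.c_[P[:,:2]@R.T+p[:2],P[:,2]]
for th in (.35,.42,.5):
  for s in (0,10,20):
    c,n=np.cos(th),np.sin(th)
    X=lambda r,h,y:[-75+s+r*c-h*n,y,20+r*n+h*c]
    print(th,s,((proj(f,W([X(88,2.5,-35),X(88,2.5,35),X(120,2.5,-53),X(120,2.5,53)]))-[260,165])*4).round().tolist())
g=load('top0');
t=grab('top','t3')
i=np.hstack([cv2.resize(load('t2')['pixels'][140:215,310:385],(400,400),interpolation=2),cv2.resize(t['pixels'][140:215,310:385],(400,400),interpolation=2)])
cv2.imwrite('pics/f.png',i)
```

```text
0.35 0 [[246.0, 308.0], [307.0, 236.0], [269.0, 340.0], [362.0, 229.0]]
0.35 10 [[259.0, 315.0], [320.0, 243.0], [282.0, 347.0], [374.0, 236.0]]
0.35 20 [[272.0, 323.0], [333.0, 250.0], [296.0, 355.0], [388.0, 244.0]]
0.42 0 [[243.0, 301.0], [304.0, 229.0], [265.0, 330.0], [358.0, 220.0]]
0.42 10 [[256.0, 308.0], [317.0, 236.0], [278.0, 338.0], [371.0, 227.0]]
0.42 20 [[269.0, 316.0], [330.0, 243.0], [292.0, 345.0], [384.0, 234.0]]
0.5 0 [[239.0, 293.0], [300.0, 221.0], [259.0, 319.0], [353.0, 209.0]]
0.5 10 [[252.0, 300.0], [313.0, 228.0], [273.0, 326.0], [366.0, 216.0]]
0.5 20 [[265.0, 307.0], [326.0, 235.0], [286.0, 334.0], [379.0, 223.0]]
```

View pics/f.png

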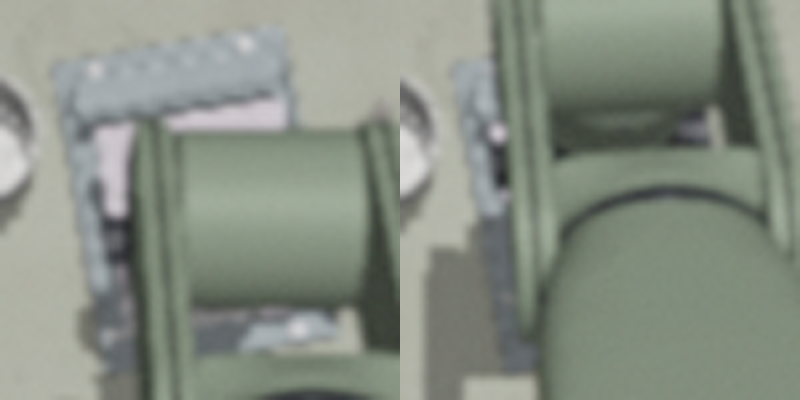

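The earlier frame puts slide near 0 at 0.4 rad. Since the cover came flat, friction from the fingertips seems to have carried it forward. I'll ease the downward pressure and move on to the ridge to push it home.

jog_arm(
  commands=[
    {"offset":[0,0,0.0007],"rotation":[0,0,0]},
    {"offset":[0.003,0.0006,0],"rotation":[0,0,0]},
    {"offset":[0.003,0.0006,0],"rotation":[0,0,0]},
    {"offset":[0.003,0.0006,0],"rotation":[0,0,0]},
    {"offset":[0,0,0],"rotation":[0,0,0]},
  ],
)

```text
time_s: 6.48
tcp_pos: [654.0, 64.7, 22.5]
orientation: [3.127, 0.295, -0.008]
force: [0.4, 0.2, 0.6]
grip_width: -0.2
grasp_force: 0.8
```

jog_arm(
  commands=[
    {"offset":[0.003,0.0006,0.0003],"rotation":[0,0,0]},
    {"offset":[0.003,0.0006,0],"rotation":[0,0,0]},
    {"offset":[0.002,0.0004,0],"rotation":[0,0,0]},
    {"offset":[0,0,0],"rotation":[0,0,0]},
  ],
)

```text
time_s: 6.82
tcp_pos: [662.0, 66.4, 22.9]
orientation: [3.127, 0.295, -0.008]
force: [-0.1, -0.1, 0.5]
grip_width: 0.1
grasp_force: 0.6
```

jog_arm(
  commands=[
    {"offset":[0.0015,0.0003,0],"rotation":[0,0,0]},
    {"offset":[0.0015,0.0003,0],"rotation":[0,0,0]},
    {"offset":[0,0,0],"rotation":[0,0,0]},
  ],
)

```text
time_s: 7.07
tcp_pos: [662.3, 66.4, 22.4]
orientation: [3.127, 0.295, -0.017]
force: [-3.2, -1.0, 2.0]
grip_width: 0.3
grasp_force: 3.2
```

jog_arm(
  commands=[
    {"offset":[0.0015,0.0003,0],"rotation":[0,0,0]},
    {"offset":[0.0015,0.0003,0],"rotation":[0,0,0]},
    {"offset":[0.001,0.0002,0],"rotation":[0,0,0]},
    {"offset":[0,0,0],"rotation":[0,0,0]},
  ],
)

```text
time_s: 7.4
tcp_pos: [662.4, 66.5, 22.0]
orientation: [3.126, 0.296, -0.031]
force: [-11.5, -3.8, 7.2]
grip_width: -0.1
grasp_force: 7.4
```

The force rose to 12 N with no further motion, so the cover is at the stop. Backing off and lifting clear.

jog_arm(
  commands=[
    {"offset":[-0.006,-0.0012,0.0005],"rotation":[0,0,0]},
    {"offset":[-0.003,-0.0006,0.002],"rotation":[0,0,0]},
    {"offset":[0,0,0.01],"rotation":[0,0,0]},
    {"offset":[0,0,0.03],"rotation":[0,0,0]},
    {"offset":[-0.02,0,0.035],"rotation":[0,0,0]},
    {"offset":[-0.035,0,0.02],"rotation":[0,0,0]},
    {"offset":[-0.035,0,0.02],"rotation":[0,0,0]},
    {"offset":[-0.035,0,0.02],"rotation":[0,0,0]},
  ],
)

```text
time_s: 8.07
tcp_pos: [533.7, 65.9, 162.4]
orientation: [3.127, 0.295, -0.005]
force: [0.5, 0.0, 0.5]
grip_width: 0.3
grasp_force: 0.0
```

jog_arm(
  commands=[
    {"offset":[-0.02,0,0.01],"rotation":[0,0,0]},
    {"offset":[0,0,0],"rotation":[0,0,0]},
    {"offset":[0,0,0],"rotation":[0,0,0]},
  ],
)

```text
time_s: 8.32
tcp_pos: [514.8, 66.0, 172.5]
orientation: [3.127, 0.296, -0.002]
force: [1.0, -0.1, -0.0]
grip_width: -0.2
grasp_force: 0.0
```

Run:
```python
from h import *
g=grab('scene','s4')
cv2.imwrite('pics/g.png',cv2.resize(g['pixels'][185:285,265:385],(720,600),interpolation=2))
```

```text
(no output)
```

View pics/g.png

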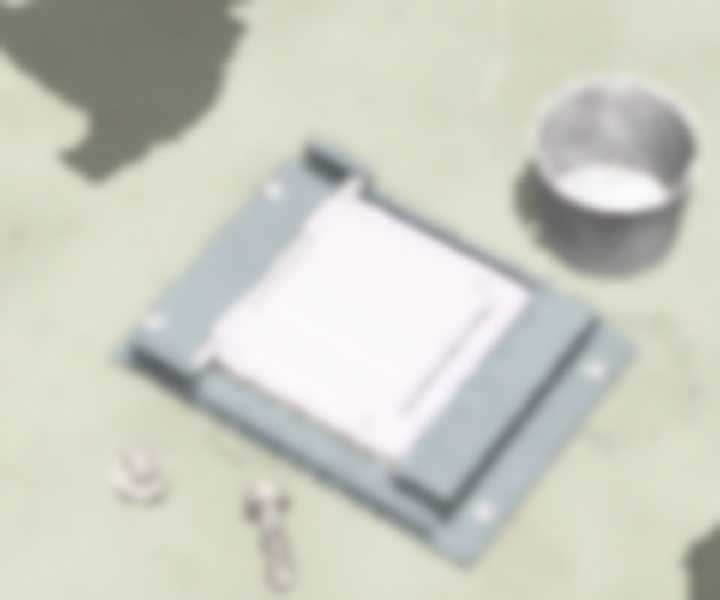

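The cover is flat and its edge is under the lip along (400,470)–(530,300). It stays shut with the arm clear, and the bolts and cup haven't moved.

```bash
python3 -c "
from workcell import ctrl
print(ctrl.finish_job())"
```

```text
the job is handed in; nothing more can be done
None
```

The cover is folded over the cards, pushed home to its stop under the lip and staying shut by itself with the arm clear; part of the slide came from fingertip friction on the cover's face rather than the ridge. The job is handed in, but no verdict came back.

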